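Refill the strip dispenser and latch its cover

TASK

Refill the shim-strip dispenser: put its spent cores in the scrap bin, slide every new coil up off its spindle and set it flat in a recess of its own. Then put on the clear cover, press each end down until its catch snaps over the tab, and tug the cover firmly upwards by its handle (10 N or more) to prove that both catches hold. If an end lifts, its catch was left swung out or has not snapped: reseat the cover, push that catch in and tug again, so that it is left down and proved latched at both ends, with the tools lying about undisturbed.

Things in the scene. Friction and masses are not known exactly. Their poses are not given: they have to be found in the camera images.
- dispenser: strip dispenser's base, fixed: steel foot plate (124 x 352 mm, top 3 mm above the bench) carrying a grey block, 84 x 288 mm, top 20 mm above the bench, with four square recesses in a row. Origin on the bench under the middle; x across it, y along the row (to the robot's left), z up. A steel catch is hinged at each end. The cover's rim stands on the foot plate round the block.
- pocket0 (a point): centre of the floor of recess 1 of 4 (62 mm square, 5 mm deep, floor 15 mm above the bench), at -105 mm along the dispenser's y; axes as the dispenser's
- pocket1 (a point): centre of the floor of recess 2 of 4 (62 mm square, 5 mm deep, floor 15 mm above the bench), at -35 mm along the dispenser's y; axes as the dispenser's
- pocket2 (a point): centre of the floor of recess 3 of 4 (62 mm square, 5 mm deep, floor 15 mm above the bench), at 35 mm along the dispenser's y; axes as the dispenser's
- pocket3 (a point): centre of the floor of recess 4 of 4 (62 mm square, 5 mm deep, floor 15 mm above the bench), at 105 mm along the dispenser's y; axes as the dispenser's
- catch_left (a joint): angle of the catch at the dispenser's +y end, rad: 0 = swung in, nose over the cover's end tab; 0.6 = swung out, clear of the cover. An over-centre spring keeps it at either end; it flips at 0.3. Swung in, it snaps over the tab when that end of the cover is pushed down (10 to 18 N). Swung out it stays out, holding nothing, until its outer face is pushed in (5 to 12 N) past 0.3; then it snaps in by itself.
- catch_right (a joint): the same for the catch at the dispenser's -y end
- catch_left_face (a point): middle of the outer face of the left catch, 60 mm up from its hinge: where to push it in. The catch is a steel plate 40 mm wide, hinged 6 mm above the bench and 157 mm from the dispenser's middle; swung in it is 90 mm tall, its outer face 171 mm from the middle, its nose 70 mm above the bench. y points outwards.
- catch_right_face (a point): the same for the right catch (its y too points outwards, along the dispenser's -y)
- cover_handle (a point): centre of the cover's black bar handle (16 mm wide, 104 long along y, 14 high), 91 mm above the cover's rim, 27 above its flat top. Clear cover, no bottom: 100 x 302 mm, 64 tall, 4 mm walls, 0.3 kg, a metal tab at each end; z up; fits either way round, 4 mm side play, 3 mm end play. Push an end down on the flat top 115 mm from the middle. Latched, it can still rise 2 mm.
- rack: wooden rack, 310 x 74 mm, 12 mm thick, fixed, with four upright steel spindles, 18 mm thick, tops 72 mm above the bench, in a row along its x at -111, -37, 37 and 111 mm. Origin on the bench under its middle. New coils stand on the board, each round a spindle.
- coil0_center (a point): centre (half-way up) of a new coil of steel strip wound on a white core: ring 56 mm across, 44 mm tall, hole 26 mm, about 0.25 kg; z along its axis. Absent in some runs.
- coil1_center (a point): centre (half-way up) of a new coil of steel strip wound on a white core: ring 56 mm across, 44 mm tall, hole 26 mm, about 0.25 kg; z along its axis. Absent in some runs.
- coil2_center (a point): centre (half-way up) of a new coil of steel strip wound on a white core: ring 56 mm across, 44 mm tall, hole 26 mm, about 0.25 kg; z along its axis. Absent in some runs.
- coil3_center (a point): centre (half-way up) of a new coil of steel strip wound on a white core: ring 56 mm across, 44 mm tall, hole 26 mm, about 0.25 kg; z along its axis. Absent in some runs.
- core0_center (a point): centre (half-way up) of a spent core, an empty white plastic tube 35 mm across, 44 mm tall, standing in one of the recesses at the start; z along its axis. Absent in some runs.
- core1_center (a point): centre (half-way up) of a spent core, an empty white plastic tube 35 mm across, 44 mm tall, standing in one of the recesses at the start; z along its axis. Absent in some runs.
- scrap_bin: open grey steel tray for scrap, 110 x 190 mm outside, 60 mm tall, 3 mm walls, fixed; origin on the bench under its middle, long side along its y
- hammer: hammer lying on the bench, 290 mm long, handle to its -x; leave it alone
- file: flat file with a wooden handle, 310 mm long; leave it alone
- v_block: steel V-block 60 x 50 x 48 mm; leave it alone
- hacksaw: hacksaw with green grip, about 450 mm long; leave it alone
- parallels: pair of steel parallel bars, 130 mm long, 30 mm high; leave it alone
Things that resemble listed ones, but are neither listed nor needed, are in the scene too. Leave any purple look-alike of the part that bears coil0_center alone. What is shaped like the part that bears core1_center but purple is not meant.

How it is judged:
On the way, in this order (a step that is already met when the one before it is completed fails the run):
1. every new coil lies flat in a recess of its own (((horizontal distance between coil0_center and pocket0 below 0.007 m and z of coil0_center in the frame of pocket0 between 0.018 and 0.0245 m) or (horizontal distance between coil0_center and pocket1 below 0.007 m and z of coil0_center in the frame of pocket1 between 0.018 and 0.0245 m) or (horizontal distance between coil0_center and pocket2 below 0.007 m and z of coil0_center in the frame of pocket2 between 0.018 and 0.0245 m) or (horizontal distance between coil0_center and pocket3 below 0.007 m and z of coil0_center in the frame of pocket3 between 0.018 and 0.0245 m)) and angle between each of coil0_center, coil1_center, coil2_center, coil3_center's own z axis and vertical below 0.08 rad and ((horizontal distance between coil1_center and pocket0 below 0.007 m and z of coil1_center in the frame of pocket0 between 0.018 and 0.0245 m) or (horizontal distance between coil1_center and pocket1 below 0.007 m and z of coil1_center in the frame of pocket1 between 0.018 and 0.0245 m) or (horizontal distance between coil1_center and pocket2 below 0.007 m and z of coil1_center in the frame of pocket2 between 0.018 and 0.0245 m) or (horizontal distance between coil1_center and pocket3 below 0.007 m and z of coil1_center in the frame of pocket3 between 0.018 and 0.0245 m)) and ((horizontal distance between coil2_center and pocket0 below 0.007 m and z of coil2_center in the frame of pocket0 between 0.018 and 0.0245 m) or (horizontal distance between coil2_center and pocket1 below 0.007 m and z of coil2_center in the frame of pocket1 between 0.018 and 0.0245 m) or (horizontal distance between coil2_center and pocket2 below 0.007 m and z of coil2_center in the frame of pocket2 between 0.018 and 0.0245 m) or (horizontal distance between coil2_center and pocket3 below 0.007 m and z of coil2_center in the frame of pocket3 between 0.018 and 0.0245 m)) and ((horizontal distance between coil3_center and pocket0 below 0.007 m and z of coil3_center in the frame of pocket0 between 0.018 and 0.0245 m) or (horizontal distance between coil3_center and pocket1 below 0.007 m and z of coil3_center in the frame of pocket1 between 0.018 and 0.0245 m) or (horizontal distance between coil3_center and pocket2 below 0.007 m and z of coil3_center in the frame of pocket2 between 0.018 and 0.0245 m) or (horizontal distance between coil3_center and pocket3 below 0.007 m and z of coil3_center in the frame of pocket3 between 0.018 and 0.0245 m))), for 0.2 s.
2. the cover is down on the dispenser with both catches snapped over its end tabs (z of cover_handle in the frame of dispenser below 0.0975 m and horizontal distance between cover_handle and dispenser below 0.008 m and angle between cover_handle's own z axis and vertical below 0.02 rad and angle between the x axis of cover_handle and the x axis of dispenser, either way round below 0.05 rad and value of joint each of catch_left, catch_right below 0.06 rad), for 0.2 s.
3. the latched cover is tugged upwards and both catches bear the pull (value of joint each of catch_left, catch_right below 0.06 rad and angle between cover_handle's own z axis and vertical below 0.03 rad and z of cover_handle in the frame of dispenser below 0.1 m and contact force between cover and catch_left above 1.5 N and contact force between cover and catch_right above 1.5 N), for 0.15 s.
At the end, for the whole second after the job is handed in: Every coil present lies flat in a recess (centre within 7 mm, on its floor within 3 mm), every spent core lies inside the scrap bin, the cover is down within 3 mm and level with both catches swung in (within 0.06 rad), and all is at rest (all of step 1 and all of step 2 and x of core0_center in the frame of scrap_bin between -0.053 and 0.053 m and y of core0_center in the frame of scrap_bin between -0.093 and 0.093 m and z of each of core0_center, core1_center in the frame of scrap_bin below 0.06 m and x of core1_center in the frame of scrap_bin between -0.053 and 0.053 m and y of core1_center in the frame of scrap_bin between -0.093 and 0.093 m and linear speed of each of coil0, coil1, coil2, coil3, core0, core1, cover below 0.02 m/s); the robot touches nothing.
It fails at once if a tool lying on the bench is shoved more than 40 mm (distance of any of hammer, file, v_block, hacksaw, parallels from where it was at the start of the episode above 0.04 m).
Of coil0, coil1, coil2, coil3 only 2 to 4 are there at a start; the rules pass over those that are not, and their reading is None.
Of core0, core1 only 1 to 2 are there at a start; the rules pass over those that are not, and their reading is None.
At some moment in a run one of cover may be knocked a few centimetres aside while the robot is not near it.
Once in a run the grip may slacken for a moment while it holds something.
It also fails if it takes over 210 s, if anything falls off the work surface, if the arm or the gripper's body presses on something with over 40 N, if the wrist force passes 120 N, or if a joint passes its speed limit or range.

ROBOT

A 6-joint arm with a two-finger parallel gripper is mounted at the origin on the work surface. World frame = base frame: x ahead of the robot, y to its left, z up, the work surface at z = 0. Lengths are in m, angles in rad, forces in N, time in s.
With the tool pointing down it reaches from about 0.325 to 0.775 m from the base axis. Payload 5.5 kg.
Tool frame: the origin (TCP) lies between the finger pads; the fingertips stand 8 mm ahead of it and the grasp point (between the pads) lies 11 mm behind it (tcp_to_tips is the distance from the TCP to the fingertips, in m); z points along the fingers, y is the direction in which the jaws open and shut (so a half turn about z gives the same grasp; the last joint's range is limited). The gripper opens to 88 mm and grips with 3 to 60 N. Pads are 20 mm wide; open, the fingers measure 115 mm over their backs; the gripper's body (75 mm by 178 mm) begins 61 mm behind the grasp point.
Start: joints at [1.174, 0.091, 1.231, -0, 1.82, -0.057], TCP at [0.2, 0.566, 0.231] pointing down, gripper open.
Joint ranges: [-2.87, 2.87], [-0.86, 2.18], [0.17, 2.46], [-1.51, 4.65], [0.06, 2.69], [-2.65, 2.65]. Speed limits (rad/s): [2.57, 2.57, 3.01, 3.14, 3.14, 3.14].

INTERFACE

Orientations are given as a unit quaternion [w, x, y, z].
In Python, from bench import * gives the robot as it stands. Calls block until the motion is done:
- move_to(position, orientation): joint-space move of the TCP to a pose.
- move_l(position, speed=0.15, orientation=None): straight line of the TCP; orientation=None keeps the orientation; speed is the mean speed in m/s.
- movej(angles): joint-space move.
- gripper_open() and close(): open the fingers fully, or close them until they stop; the grip force is fixed at half the most.
- hold(seconds).
- inverse_kinematics(position, orientation): joint angles nearest the present ones, or None.
- state(): the state.
- get_image(name): name is "side" or "top"; returns a dict with "frame" (420x560x3 uint8, blue, green, red), "depth" (420x560 float32, m along the optical axis (not along the pixel's ray), 0 where there is no reading), "camera_matrix" (3x3 intrinsics, pixels), "view" (4x4, takes a point from world to camera coordinates). Camera axes: x right, y up, looking along -z (the intrinsics and any distortion apply to the point x, -y, -z); pixel columns grow to the right and rows downward; lengths in m; the calibration is good to about 2 mm. A picture is of the moment at which its call begins.
A pose or a line that the arm cannot do raises IKError and nothing moves.
- job_done(): hands the job in, once; it reports no verdict.
The state is a dict: "time": time; "joint_pos": joint angles; "dq": joint speeds; "joint_torque": joint torques, N m; "ee_pos": TCP position; "ee_rot": TCP orientation; "ft_force": force on the tool from outside, world axes, zero at the start; "moment": the same for the moment, N m; "finger_gap": finger opening in m.
Only numpy, scipy, OpenCV 4.12 (cv2) and the standard library are available. Lean on these libraries where they do the work, as an engineer would, in place of code of your own. Each camera call takes 0.05 s, during which the arm holds its last target. There are 200 camera calls.

## Working session

There is one attempt and no reset: what is moved stays moved. The work goes in short steps, each a Python script; the robot and the scene stay as the last script left them, time stands still between calls to the robot, and variables do not carry over. Pictures are saved under pics/ and viewed, about 12 in all and at most 16, crops included, and the job is handed in when it is done.

```bash
ls; mkdir -p pics
cat > h.py <<'E'
from bench import *
import numpy as np, cv2
def snap(name, tag):
    im=get_image(name); cv2.imwrite(f'pics/{tag}.png',im['frame']); np.savez(f'pics/{tag}.npz',**im); return im
def world(im,u,v,z=None,d=None):
    K=np.array(im['camera_matrix']);V=np.array(im['view']);T=np.linalg.inv(V)
    r=np.array([(u-K[0,2])/K[0,0],-(v-K[1,2])/K[1,1],-1.])
    if z is None:
        if d is None: d=float(im['depth'][int(round(v)),int(round(u))])
        return (T@np.r_[r*d,1])[:3]
    o=T[:3,3]; rw=T[:3,:3]@r
    return o+rw*(z-o[2])/rw[2]
E
python3 - <<'E'
from h import *
s=state(); print(s)
for n in('top','side'):
    im=snap(n,n+'0'); print(im['camera_matrix'],im['view'],im.keys(),(im['depth']==0).mean())
E
```

```text
pics
{'time': 0.0, 'joint_pos': array([ 1.17430569e+00,  9.18363567e-02,  1.23187411e+00,  7.81611279e-06,
        1.81977508e+00, -5.66899492e-02]), 'dq': array([-2.02816892e-04,  5.90692912e-05, -1.38748425e-03,  1.77810729e-03,
       -8.72963519e-04, -7.47697442e-04]), 'joint_torque': array([-1.42867848e-03, -4.46433949e+01, -4.06459701e+01,  6.94496697e-02,
        2.89135287e-02, -1.29476448e-04]), 'ee_pos': array([0.19986723, 0.56544217, 0.22952697]), 'ee_rot': array([-2.16317745e-04,  1.69083106e-01,  9.85601343e-01, -9.21406608e-04]), 'ft_force': array([-0.7414067 ,  0.26291244,  0.45737742]), 'moment': array([ 0.07168406, -0.02555305, -0.05872112]), 'finger_gap': 0.08758592828386573}
[[439.05694844   0.         276.60675579]
 [  0.         439.05694844 212.76758962]
 [  0.           0.           1.        ]] [[ 1.85453743e-04 -9.99864745e-01 -1.64455948e-02  7.62947411e-02]
 [ 9.97814816e-01 -9.01576104e-04  6.60664858e-02 -5.91018264e-01]
 [-6.60723769e-02 -1.64219104e-02  9.97679689e-01 -1.32240124e+00]
 [ 0.00000000e+00  0.00000000e+00  0.00000000e+00  1.00000000e+00]] dict_keys(['frame', 'depth', 'camera_matrix', 'view']) 0.0041921768707483
[[511.54883749   0.         284.84494332]
 [  0.         511.54883749 202.30613484]
 [  0.           0.           1.        ]] [[-0.99346789 -0.11399496 -0.00516639  0.59197697]
 [ 0.05949056 -0.55603373  0.82902797 -0.08609743]
 [-0.0973777   0.82330532  0.55918328 -1.51569989]
 [ 0.          0.          0.          1.        ]] dict_keys(['frame', 'depth', 'camera_matrix', 'view']) 0.014192176870748299
```

Run:
```python
import cv2
for n in('top0','side0'):
    f=cv2.imread(f'pics/{n}.png'); cv2.imwrite(f'pics/{n}b.png',cv2.resize(f,(800,600),interpolation=cv2.INTER_CUBIC))
```

```text
(no output)
```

View pics/top0b.png

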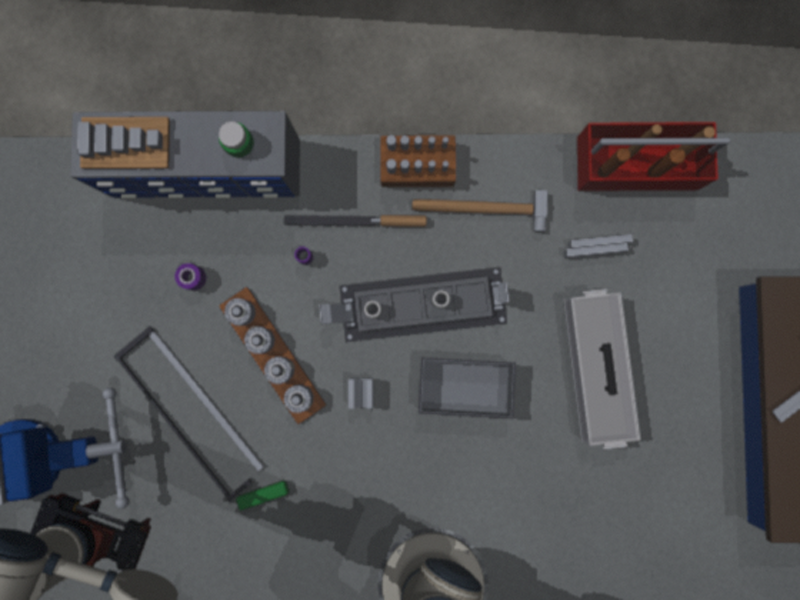

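View pics/side0b.png

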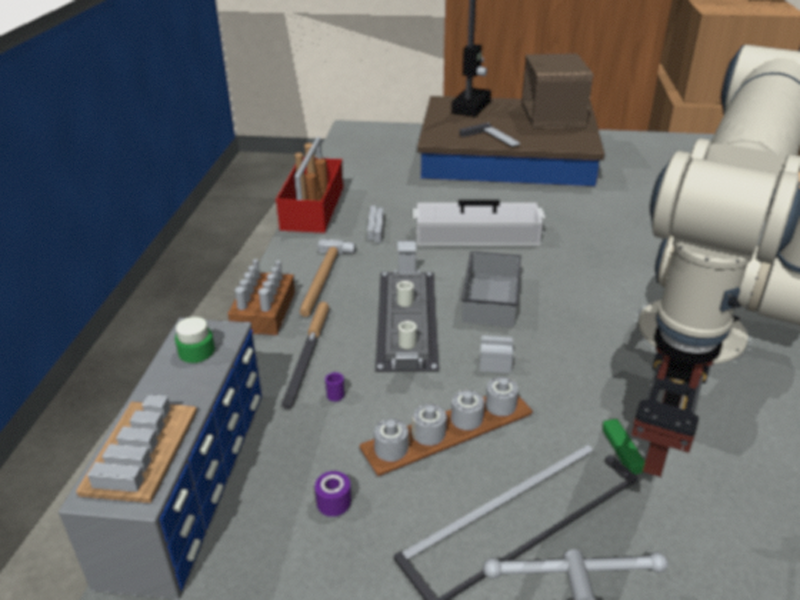

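The two pictures show four coils on the rack (top view 238,311 to 297,400), two cores in the dispenser (373,310 and 441,298) and the cover at (605,370). The left catch looks swung out at (327,313), and the right one looks in at (500,293). The purple items are decoys. Next I measure positions from depth.

```bash
cat >> h.py <<'E'
def cloud(im):
    K=np.array(im['camera_matrix']);T=np.linalg.inv(np.array(im['view']));d=im['depth']
    v,u=np.mgrid[:d.shape[0],:d.shape[1]]
    P=np.stack([(u-K[0,2])/K[0,0]*d,-(v-K[1,2])/K[1,1]*d,-d],-1)
    return P@T[:3,:3].T+T[:3,3]
def rect(P,zl,zh,box,im=None):
    x0,x1,y0,y1=box
    m=(P[...,2]>zl)&(P[...,2]<zh)&(P[...,0]>x0)&(P[...,0]<x1)&(P[...,1]>y0)&(P[...,1]<y1)
    q=P[m]; r=cv2.minAreaRect((q[:,:2]*1000).astype(np.float32)); return np.round(r[0],1),np.round(r[1],1),round(r[2],1),len(q)
E
python3 - <<'E'
from h import *
im=dict(np.load('pics/top0.npz'));P=cloud(im)
s=1/1.42857
for n,(u,v) in dict(bench=(540,400),foot=(500,322),block=(410,302),rackcorner=(230,295),c0=(238,311),c1=(257,340),c2=(278,370),c3=(297,400),k0=(373,309),k1=(441,298),bin=(465,388),cov=(590,330),cov2=(618,430),handle=(608,368),catchL=(325,313),catchR=(502,292),vb=(360,392)).items():
    print(n,np.round(world(im,u*s,v*s)*1000,0))
f=im['frame'][185:325,140:460]
cv2.imwrite('pics/c1.png',cv2.resize(f,None,fx=2.5,fy=2.5,interpolation=cv2.INTER_CUBIC))
# height-coded
h=np.clip(P[...,2]*1000,0,100)[185:325,140:460]
cv2.imwrite('pics/c1h.png',cv2.resize(cv2.applyColorMap((h*2.5).astype(np.uint8),cv2.COLORMAP_JET),None,fx=2.5,fy=2.5,interpolation=cv2.INTER_NEAREST))
cv2.imwrite('pics/c1x.png',np.vstack([cv2.resize(cv2.imread('pics/c1.png'),(686,300)),cv2.resize(cv2.imread('pics/c1h.png'),(686,300))]))
E
```

```text
bench [ 386. -234.    2.]
foot [ 553. -150.    3.]
block [596.  44.  14.]
rackcorner [613. 438.  -4.]
c0 [573. 400.  71.]
c1 [514. 359.  74.]
c2 [452. 315.  75.]
c3 [391. 275.  74.]
k0 [581. 124.  12.]
k1 [604. -22.  14.]
bin [411. -73.   4.]
cov [ 534. -325.   63.]
cov2 [ 331. -378.   62.]
handle [ 458. -349.   99.]
catchL [569. 221.  66.]
catchR [ 611. -143.   81.]
vb [404. 151.  22.]
```

View pics/c1x.png

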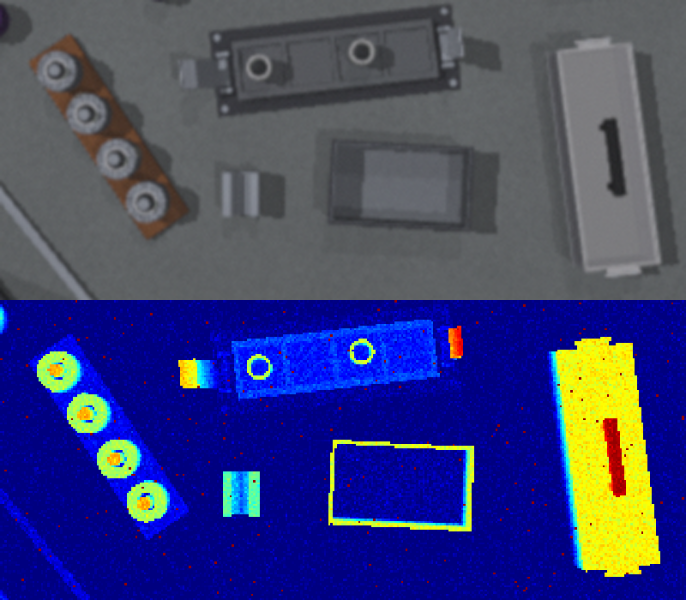

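The height map gives clean segments: left catch out, right catch in. Next I fit poses.

```bash
cat > fit.py <<'E'
from h import *
from scipy.optimize import least_squares
im=snap('top','top1');P=cloud(im)
def sel(zl,zh,b):
    m=(P[...,2]>zl)&(P[...,2]<zh)&(P[...,0]>b[0])&(P[...,0]<b[1])&(P[...,1]>b[2])&(P[...,1]<b[3]); 
    m=cv2.morphologyEx(m.astype(np.uint8),cv2.MORPH_OPEN,np.ones((2,2),np.uint8))>0
    return P[m]
def rr(n,zl,zh,b):
    q=sel(zl,zh,b); r=cv2.minAreaRect((q[:,:2]*1000).astype(np.float32)); print(n,np.round(r[0],1),np.round(r[1],1),round(r[2],2),len(q),np.round(q.mean(0)*1000,1))
rr('block',.010,.028,(.5,.7,-.14,.19))
rr('cover',.055,.075,(.25,.65,-.45,-.25))
rr('handle',.085,.12,(.25,.65,-.45,-.25))
rr('bin',.050,.07,(.3,.5,-.18,.06))
rr('vb',.03,.06,(.35,.46,.1,.2))
def circ(n,c,R,r,zl,zh):
    q=sel(zl,zh,(c[0]-.04,c[0]+.04,c[1]-.04,c[1]+.04))
    # annulus centroid by matching
    f=lambda p:np.clip(np.abs(np.hypot(q[:,0]-p[0],q[:,1]-p[1])-(R+r)/2)-(R-r)/2,0,.01)
    s=least_squares(f,q[:,:2].mean(0)); print(n,np.round(s.x*1000,1),np.round(q.mean(0)*1000,1),len(q)); return s.x
for i,c in enumerate([(.573,.4),(.514,.359),(.452,.315),(.391,.275)]): circ(f'coil{i}',c,.028,.013,.05,.064); circ(f'  sp{i}',c,.009,0,.067,.08)
for i,c in enumerate([(.581,.124),(.604,-.022)]): circ(f'core{i}',c,.0175,.013,.05,.068)
E
python3 fit.py
```

```text
block [570.2  13.9] [125.  324.3] 6.87 2391 [589.8  13.4  23.8]
cover [ 425.5 -198.4] [337.3 478.2] 8.12 3591 [ 453.3 -354.1   66.5]
handle [ 452.9 -360.6] [106.7  30.5] 5.63 237 [ 454.4 -355.7   92.3]
bin [423.  -62.4] [241.5 145.2] 86.74 424 [408.4 -82.5  43.5]
vb [398.8 148.7] [49.1 64.1] 89.9 249 [400.6 146.6  37.6]
coil0 [570.2 402.2] [569.  400.6  53.1] 229
  sp0 [572.1 400. ] [572.1 400.   64.8] 13
coil1 [510.2 360.3] [510.7 358.9  58.9] 214
  sp1 [511.4 363.6] [511.9 362.1  63.1] 29
coil2 [447.7 318.5] [447.3 316.1  52.2] 227
  sp2 [451.9 319.4] [451.9 319.4  64.6] 20
coil3 [388.3 276.8] [390.4 277.   51.4] 216
  sp3 [388.6 278.4] [388.6 277.9  63.1] 30
core0 [577.6 123. ] [575.8 124.   73.7] 34
core1 [598.8 -23.1] [601.2 -19.8  35.4] 34
```

```bash
cat > fit.py <<'E'
from h import *
from scipy.optimize import least_squares
def pl(im,mask,z):
    v,u=np.nonzero(mask); K=np.array(im['camera_matrix']);T=np.linalg.inv(np.array(im['view']))
    r=np.stack([(u-K[0,2])/K[0,0],-(v-K[1,2])/K[1,1],-np.ones(len(u))],-1)@T[:3,:3].T; o=T[:3,3]
    return (o+r*((z-o[2])/r[:,2])[:,None])[:,:2]
def big(m):
    n,l,s,_=cv2.connectedComponentsWithStats(m.astype(np.uint8)); return l==1+np.argmax(s[1:,4])
def msk(P,zl,zh,b): return (P[...,2]>zl)&(P[...,2]<zh)&(P[...,0]>b[0])&(P[...,0]<b[1])&(P[...,1]>b[2])&(P[...,1]<b[3])
def med(im): im=dict(im); im['depth']=cv2.medianBlur(im['depth'].astype(np.float32),3); return im
def rr(im,P,n,zl,zh,b,z):
    m=big(msk(P,zl,zh,b)); q=pl(im,m,z); r=cv2.minAreaRect((q*1000).astype(np.float32))
    print(n,np.round(r[0],1),np.round(r[1],1),round(r[2],2),'mean',np.round(q.mean(0)*1000,1)); return r
def ring(im,P,n,c,R,r,zl,zh,z):
    q=pl(im,msk(P,zl,zh,(c[0]-.045,c[0]+.045,c[1]-.045,c[1]+.045)),z)
    q=q[np.hypot(*(q-np.median(q,0)).T)<R*1.3]
    f=lambda p:np.clip(np.abs(np.hypot(q[:,0]-p[0],q[:,1]-p[1])-(R+r)/2)-(R-r)/2,0,.006)
    s=least_squares(f,(q.min(0)+q.max(0))/2); e=(q.min(0)+q.max(0))/2
    print(n,np.round(s.x*1000,1),'ext',np.round(e*1000,1),np.round(np.ptp(q,0)*1000,1)); return s.x
if __name__=='__main__':
    im=np.load('pics/top1.npz'); P=cloud(med(im))
    rr(im,P,'block',.0115,.03,(.5,.7,-.145,.195),.02)
    rr(im,P,'cover',.054,.08,(.25,.65,-.45,-.25),.064)
    rr(im,P,'handle',.085,.12,(.25,.65,-.45,-.25),.098)
    rr(im,P,'bin',.045,.07,(.3,.5,-.18,.06),.06)
    rr(im,P,'catchL',.03,.09,(.5,.65,.185,.26),.06)
    rr(im,P,'catchR',.06,.11,(.5,.7,-.2,-.1),.085)
    im2=np.load('pics/top0.npz'); P2=cloud(im2); P1=cloud(im)
    for a,p in((im,P1),(im2,P2)):
        for i,c in enumerate([(.571,.4),(.51,.36),(.448,.318),(.389,.277)]): ring(a,p,f'coil{i}',c,.028,.013,.046,.063,.056)
        for i,c in enumerate([(.578,.123),(.600,-.022)]): ring(a,p,f'core{i}',c,.0175,.013,.04,.075,.059)
E
python3 fit.py
```

```text
block [593.1  17.8] [ 84.4 287.7] 6.58 mean [592.9  16.7]
cover [ 457.5 -352.3] [323.3 104.5] 6.21 mean [ 456.2 -352. ]
handle [ 457.1 -351.1] [102.9  18.6] 6.36 mean [ 457.5 -351. ]
bin [413.8 -71. ] [196.2 114. ] 89.29 mean [395.9 -86.2]
catchL [570.  216.8] [36.  35.7] 89.98 mean [569.7 216.3]
catchR [ 612.1 -144.1] [17.4 40.9] 89.39 mean [ 611.2 -144.4]
coil0 [576.  407.5] ext [568.9 405.9] [62.8 54.2]
coil1 [515.  364.5] ext [516.7 363. ] [53.5 54. ]
coil2 [453.4 322.5] ext [453.  320.4] [50.2 53.8]
coil3 [392.4 280.6] ext [392.8 278.2] [52.8 53.5]
core0 [579.7 124. ] ext [580.4 123.3] [32.7 32.7]
core1 [600.4 -18.2] ext [601.1 -19.2] [32.7 32.6]
coil0 [575.6 407. ] ext [568.9 404.1] [62.8 57.6]
coil1 [515.2 365.1] ext [516.7 363. ] [53.5 54. ]
coil2 [453.5 322.5] ext [453.  320.4] [50.2 53.7]
coil3 [392.5 280.8] ext [392.8 278.2] [52.8 53.5]
core0 [579.5 124. ] ext [580.4 123.3] [32.7 32.7]
core1 [600.4 -18.2] ext [601.1 -19.2] [32.7 32.6]
```

```bash
cat >> h.py <<'E'
D=np.array([.5931,.0178]); A=np.radians(6.58); ex=np.array([np.cos(A),np.sin(A)]); ey=np.array([-np.sin(A),np.cos(A)])
dp=lambda x,y: D+x*ex+y*ey
def quat(th): # th = jaw direction angle, deg
    f=np.radians(th+90)/2; return np.array([0,np.cos(f),np.sin(f),0])
def go(xy,z,th,tilt=None):
    j0=state()['joint_pos']; best=None
    for t in(th,th+180):
        j=inverse_kinematics([*xy,z],quat(t))
        if j is not None and abs(j[5])<2.5:
            c=np.abs(np.array(j)-j0).max()
            if best is None or c<best[0]: best=(c,j,t)
    movej(best[1])
def down(xy,z,speed=.15): move_l([xy[0],xy[1],z],speed)
def up(z,speed=.2): p=state()['ee_pos']; move_l([p[0],p[1],z],speed)
def st(n=''): 
    s=state(); print(n,'t',round(s['time'],2),'p',np.round(s['ee_pos'],4),'F',np.round(s['ft_force'],1),'gap',round(s['finger_gap'],4))
DTH=6.58
E
cat > run1.py <<'E'
from h import *
B=np.array([.4138,-.071])
for c,dx in((np.array([.6003,-.0183]),.027),(np.array([.5797,.1238]),-.027)):
    go(c,.13,DTH); st('above'); down(c,.034); close(); st('closed'); up(.15); st('lift')
    b=B+[dx,0]; go(b,.15,90); st('bin'); down(b,.037); gripper_open(); up(.14); st('rel')
snap('top','top2')
E
python3 run1.py
python3 - <<'E'
import cv2
f=cv2.imread('pics/top2.png'); cv2.imwrite('pics/top2b.png',cv2.resize(f[180:340,130:470],None,fx=2.2,fy=2.2,interpolation=cv2.INTER_CUBIC))
E
```

```text
above t 2.68 p [ 0.6004 -0.0174  0.1302] F [-0.3 -0.3  0.7] gap 0.0877
closed t 4.34 p [ 0.6003 -0.0183  0.034 ] F [ 1.2 -0.3 -0.3] gap 0.0353
lift t 5.08 p [ 0.5998 -0.0183  0.1486] F [ 0.1 -0.2 -0.9] gap 0.0351
bin t 6.45 p [ 0.4408 -0.0709  0.1494] F [-0.   0.  -0.9] gap 0.0352
rel t 8.95 p [ 0.4404 -0.0709  0.1389] F [ 0.5  0.3 -0.3] gap 0.0878
above t 10.13 p [0.5792 0.1233 0.129 ] F [0.9 0.2 0.5] gap 0.0879
closed t 11.79 p [0.5797 0.1238 0.034 ] F [-0.8  0.2 -0.4] gap 0.0349
lift t 12.53 p [0.5792 0.1237 0.1486] F [ 0.2 -0.1 -0.7] gap 0.0355
bin t 13.68 p [ 0.3869 -0.0708  0.1494] F [ 1.  -0.5 -0.5] gap 0.0355
rel t 16.18 p [ 0.3865 -0.0709  0.1389] F [-0.5 -0.5 -0.4] gap 0.0881
```

View pics/top2b.png

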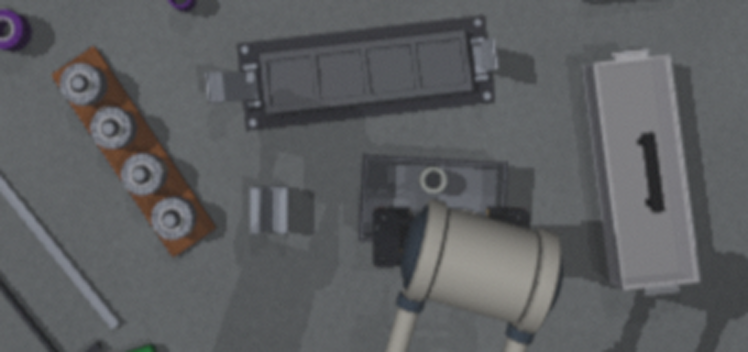

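The spent cores are in the bin: the first is visible at (433,180), the second is under the arm. Now the coils, the first one as a trial.

```bash
cat >> h.py <<'E'
def coil(c,py,th=124.5):
    c=np.array(c); t=dp(0,py)
    go(c,.16,th); down(c,.031); close(); st('closed'); up(.165); st('lift')
    go(t,.165,DTH); hold(.2); st('over'); f0=state()['ft_force'][2]
    down(t,.065)
    for z in np.arange(.061,.035,-.003):
        down(t,z,.05); f=state()['ft_force'][2]-f0
        if f>5: print('contact',z,f); break
    st('low'); gripper_open(); up(.15); st('rel')
E
python3 - <<'E'
from h import *
coil([.3925,.2807],.105)
snap('side','s3'); coil([.4534,.3225],.035); snap('side','s4'); snap('top','t4')
f=cv2.imread('pics/s3.png')[170:340,180:380];g=cv2.imread('pics/s4.png')[170:340,180:380]
cv2.imwrite('pics/s34.png',np.hstack([cv2.resize(a,(400,340),interpolation=cv2.INTER_CUBIC) for a in(f,g)]))
E
```

```text
closed t 19.18 p [0.3925 0.2809 0.0313] F [-0.2  0.6  0.9] gap 0.0547
lift t 19.99 p [0.392  0.2805 0.1632] F [-0.4  0.2 -2.8] gap 0.0548
over t 21.52 p [0.5808 0.1227 0.1651] F [ 0.6 -0.3 -2.6] gap 0.0549
low t 24.59 p [0.5809 0.1221 0.0367] F [ 0.1  0.4 -1.5] gap 0.0549
rel t 26.0 p [0.5806 0.122  0.1486] F [-0.2  0.2 -0. ] gap 0.0876
closed t 28.99 p [0.4534 0.3228 0.0314] F [-1.1  0.4  3.1] gap 0.0561
lift t 29.81 p [0.4528 0.3224 0.163 ] F [ 0.1 -0.5 -2.9] gap 0.0562
over t 31.44 p [0.5889 0.0533 0.1649] F [ 0.4 -0.  -1.4] gap 0.0563
low t 34.51 p [0.5891 0.0529 0.0368] F [ 0.   1.8 -3.7] gap 0.0563
rel t 35.9 p [0.5887 0.0525 0.1487] F [ 0.7  0.3 -0.1] gap 0.0877
```

View pics/s34.png

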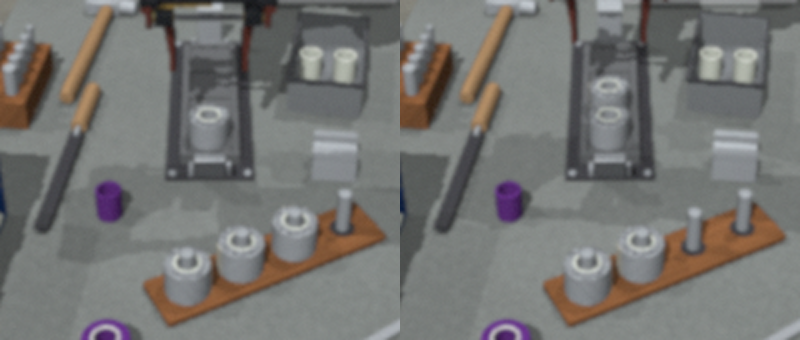

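Both coils stand in recesses 4 and 3, and both cores are upright in the bin. Next, the other two coils.

Run:
```python
from h import *
coil([.515,.3648],-.035); coil([.5758,.4072],-.105)
go([.457,-.351],.24,96.3); im=snap('top','t5'); snap('side','s5')
from fit import *
for a in(im,):
    P=cloud(a)
    for y in(.105,.035,-.035,-.105):
        t=dp(0,y); p=ring(a,P,'coil',t,.028,.013,.046,.075,.059); print((p-t)@ex*1e3,(p-t)@ey*1e3)
f=im['frame'][185:325,140:460];g=cv2.imread('pics/s5.png')[140:340,180:410]
cv2.imwrite('pics/t5b.png',cv2.resize(f,None,fx=2.2,fy=2.2,interpolation=cv2.INTER_CUBIC))
cv2.imwrite('pics/s5b.png',cv2.resize(g,None,fx=2.6,fy=2.6,interpolation=cv2.INTER_CUBIC))
```

```text
closed t 38.98 p [0.515  0.3651 0.0314] F [-0.6  1.3  1.3] gap 0.0558
lift t 39.8 p [0.5145 0.3647 0.1629] F [ 0.5 -0.3 -3.7] gap 0.0559
over t 41.45 p [ 0.5971 -0.016   0.1649] F [-0.7 -0.8 -2.3] gap 0.056
low t 44.52 p [ 0.5969 -0.0169  0.0367] F [ 0.8  0.2 -1.8] gap 0.0556
rel t 45.92 p [ 0.5967 -0.017   0.1486] F [-0.5  0.2 -1. ] gap 0.0877
closed t 49.09 p [0.5757 0.4077 0.0314] F [-1.3  1.3  1.6] gap 0.0563
lift t 49.91 p [0.5752 0.4072 0.1627] F [-0.2  0.1 -4. ] gap 0.0563
over t 51.91 p [ 0.6053 -0.0857  0.165 ] F [-0.4  0.1 -3.6] gap 0.0561
low t 54.98 p [ 0.6049 -0.0865  0.0367] F [-0.4 -0.5 -3.6] gap 0.0559
rel t 56.37 p [ 0.6047 -0.0864  0.1486] F [ 0.4  0.1 -0.7] gap 0.0882
coil [582.  119.9] ext [581.9 120.3] [53.6 50.6]
0.7132850818011559 -2.290706512048481
coil [590.5  49.8] ext [590.8  50.5] [53.6 53.4]
1.113568017443404 -2.906291831232411
coil [598.2 -17.4] ext [598.1 -17.7] [50.6 53.4]
1.0248259504326824 -0.5277820205699284
coil [606.2 -86.4] ext [605.5 -85.9] [53.6 53.4]
1.0680104447839076 -0.024797786232004227
```

View pics/s5b.png

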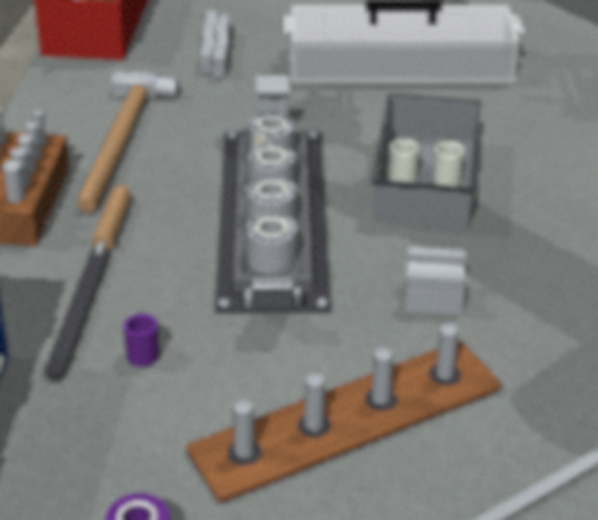

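View pics/t5b.png

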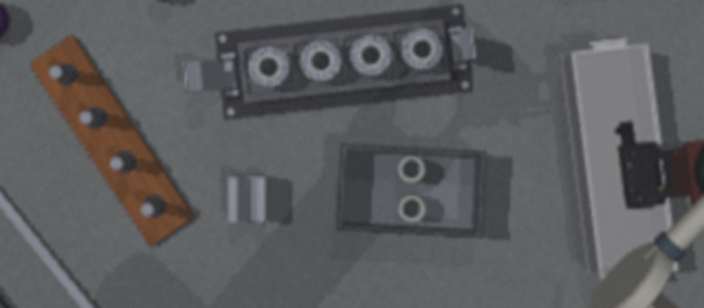

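Run:
```python
from h import *
im=np.load('pics/t5.npz');P=cloud(im)
for y in(.105,.035,-.035,-.105):
    t=dp(0,y);q=P.reshape(-1,3);r=np.hypot(*(q[:,:2]-t).T);q=q[(r<.026)&(r>.014)&(q[:,2]>.04)&(q[:,2]<.08)]
    A_=np.c_[q[:,:2]-t,np.ones(len(q))];s,*_=np.linalg.lstsq(A_,q[:,2],rcond=None);print(np.round(s,3),np.median(q[:,2]),len(q))
```

```text
[-0.009 -0.01   0.058] 0.05844310377343409 170
[-0.009 -0.026  0.058] 0.058586599684926854 167
[0.005 0.001 0.058] 0.058430417483560815 178
[ 0.    -0.003  0.058] 0.058848615179342034 178
```

All four coils are flat, with tops at about 58.5 mm, and the cover hasn't moved. Now I fetch it.

Run:
```python
from h import *
c=np.array([.4573,-.3515])
go(c,.24,96.3); down(c,.12); down(c,.081,.08); close(); st('closed'); hold(.2); st('c'); up(.26); st('lift')
t=dp(0,0); go(t,.26,DTH); hold(.3); st('over'); down(t,.165,.1); hold(.3); st('at .165')
im=snap('top','t6'); snap('side','s6')
from fit import *
P=cloud(med(im)); zt=.165+.011-.091+.064
m=msk(P,zt-.02,zt+.012,(.45,.75,-.2,.25)); cv2.imwrite('pics/t6m.png',m*255)
rr(im,P,'cover',zt-.02,zt+.012,(.45,.75,-.2,.25),zt)
cv2.imwrite('pics/t6b.png',np.vstack([cv2.resize(im['frame'][160:290,200:400],(600,390),interpolation=cv2.INTER_CUBIC)]))
cv2.imwrite('pics/s6b.png',cv2.resize(cv2.imread('pics/s6.png')[90:290,200:420],(660,600),interpolation=cv2.INTER_CUBIC))
```

```text
closed t 60.6 p [ 0.4573 -0.3515  0.081 ] F [ 0.1  0.1 -0.3] gap 0.0157
c t 60.8 p [ 0.4573 -0.3515  0.081 ] F [-0.5  0.2  1.2] gap 0.0158
lift t 61.84 p [ 0.457  -0.3512  0.2582] F [ 1.1 -0.5 -3. ] gap 0.0158
over t 63.6 p [0.5931 0.017  0.26  ] F [-0.3  0.  -3. ] gap 0.0157
at .165 t 65.0 p [0.5933 0.0178 0.1654] F [ 1.1  0.5 -2.4] gap 0.0158
cover [581.6 132.4] [104.   85.8] 3.8 mean [580.7 131.9][ WARN:0@23.798] global loadsave.cpp:1063 imwrite_ Unsupported depth image for selected encoder is fallbacked to CV_8U.
```

View pics/s6b.png

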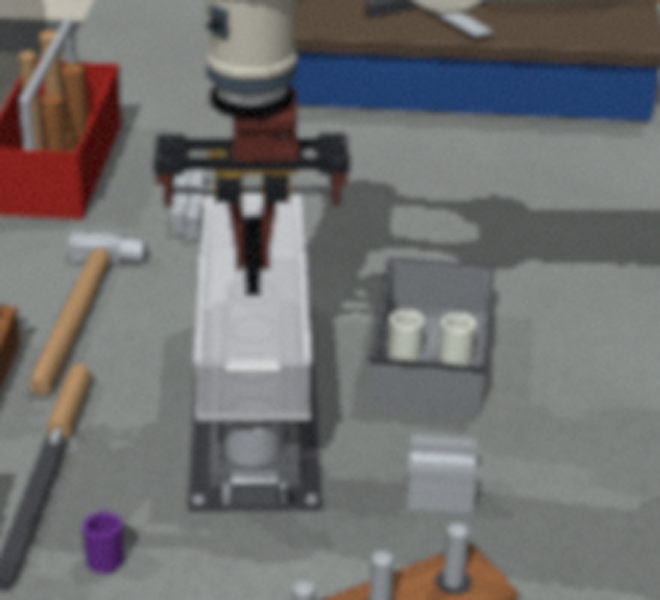

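View pics/t6b.png

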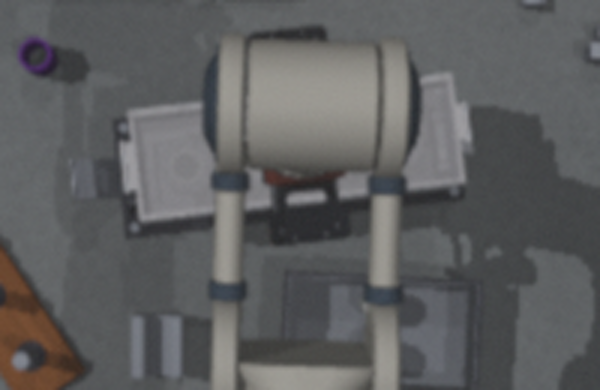

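The cover hangs level over the dispenser. Its top corners in the enlarged view are at about (130,110), (147,221), (449,73) and (466,186). I check its centre and angle from those.

Run:
```python
from h import *
im=np.load('pics/t6.npz')
c=np.array([world(im,200+(a-1)/3,160+(b-1)/3,z=.149)[:2] for a,b in((130,110),(147,221),(449,73),(466,186))])
print(np.round(c*1e3,1)); m=c.mean(0); print(m,(m-D)@ex*1e3,(m-D)@ey*1e3); v=c[0]+c[1]-c[2]-c[3]; print('ang',np.degrees(np.arctan2(-v[0],v[1])),np.linalg.norm(v)/2)
```

```text
[[ 628.3  167.2]
 [ 525.7  151. ]
 [ 662.1 -127.4]
 [ 557.8 -141.8]]
[0.59348565 0.01226424] -0.251239139629391 -5.543485576533784
ang 6.400129929630524 0.29555070357090096
```

Run:
```python
from h import *
from fit import *
for tag,z0,C,X,Y in(('t6',.149,D,ex,ey),('top1',.064,np.array([.4573,-.3515]),None,None)):
    im=np.load(f'pics/{tag}.npz');P=cloud(med(im))
    if X is None: a=np.radians(6.3); Y=np.array([np.cos(a),np.sin(a)]); X=np.array([Y[1],-Y[0]])
    m=(P[...,2]>z0-.012)&(P[...,2]<z0+.012)
    q=pl(im,m,z0)-C; x=q@X*1e3; y=q@Y*1e3; k=(abs(x)<75)&(abs(y)<190); x=x[k];y=y[k]
    for lo,hi in((-45,-25),(-10,10),(25,45)):
        s=(x>lo)&(x<hi); print(tag,'x',lo,hi,'y ext',y[s].min().round(1),y[s].max().round(1))
    for lo,hi in((-145,-110),(110,145)):
        s=(y>lo)&(y<hi); print(tag,'y',lo,hi,'x ext',x[s].min().round(1),x[s].max().round(1),s.sum())
    np.save('pics/m.npy',m)
```

```text
t6 x -45 -25 y ext -154.1 146.7
t6 x -10 10 y ext -164.8 158.0
t6 x 25 45 y ext -156.3 150.1
t6 y -145 -110 x ext -50.0 55.3 387
t6 y 110 145 x ext -50.0 53.0 472
top1 x -45 -25 y ext -150.0 150.3
top1 x -10 10 y ext -161.6 161.1
top1 x 25 45 y ext -151.1 150.7
top1 y -145 -110 x ext -51.9 52.9 444
top1 y 110 145 x ext -51.5 53.3 427
```

The camera sees the cover about 2 mm off in x and -3.4 mm in y relative to the dispenser. I shift it, lower it to just above the block and re-measure.

```bash
cat >> h.py <<'E'
def covmeas(tag,z0):
    from fit import pl,med
    im=snap('top',tag);P=cloud(med(im)); m=(P[...,2]>z0-.012)&(P[...,2]<z0+.012)
    q=pl(im,m,z0)-D; x=q@ex*1e3; y=q@ey*1e3; k=(abs(x)<75)&(abs(y)<190); x=x[k];y=y[k]
    for lo,hi in((-45,-25),(-10,10),(25,45)):
        s=(x>lo)&(x<hi); print(tag,'x',lo,hi,'y ext',y[s].min().round(1),y[s].max().round(1))
    for lo,hi in((-145,-110),(110,145)):
        s=(y>lo)&(y<hi); print(tag,'y',lo,hi,'x ext',x[s].min().round(1),x[s].max().round(1))
E
python3 - <<'E'
from h import *
t=dp(-.0017,.003); down(t,.165,.05); hold(.2); covmeas('t7',.149); down(t,.118,.1); hold(.2); st('low'); covmeas('t8',.118+.011-.027)
E
```

```text
t7 x -45 -25 y ext -151.0 150.4
t7 x -10 10 y ext -161.7 161.1
t7 x 25 45 y ext -151.2 150.1
t7 y -145 -110 x ext -52.0 52.8
t7 y 110 145 x ext -51.8 51.1
low t 66.42 p [0.5916 0.0206 0.1191] F [-0.2 -0.3 -3.1] gap 0.0159
t8 x -45 -25 y ext -151.3 150.3
t8 x -10 10 y ext -164.1 161.1
t8 x 25 45 y ext -151.4 150.3
t8 y -145 -110 x ext -51.3 51.5
t8 y 110 145 x ext -51.1 51.6
```

Run:
```python
from h import *
t=dp(-.0017,.003); f0=state()['ft_force']
for z in np.arange(.115,.0815,-.003):
    down(t,z,.04); s=state(); f=s['ft_force']-f0; print(round(z,4),np.round(f,1),np.round(s['moment'],2),round(s['ee_pos'][2],4))
    if f[2]>10: break
covmeas('t9',state()['ee_pos'][2]-.016)
```

```text
0.115 [ 0.8 -0.3  0.3] [-0.1   0.02 -0.01] 0.1147
0.112 [0.1 0.7 0.4] [-0.1   0.06  0.  ] 0.1116
0.109 [0.2 0.1 0. ] [-0.08  0.   -0.04] 0.1086
0.106 [0.5 0.3 0.2] [-0.12  0.05  0.05] 0.1057
0.103 [ 0.8 -0.5  0.3] [-0.07  0.08 -0.01] 0.1026
0.1 [0.9 2.1 1.7] [ 0.09  0.03 -0.01] 0.1002
0.097 [0.1 3.5 2.2] [0.37 0.04 0.04] 0.097
0.094 [0.1 6.4 4.8] [ 0.73  0.04 -0.09] 0.0947
0.091 [0.5 8.5 5.8] [ 0.94  0.01 -0.02] 0.0924
0.088 [0.6 6.6 8.3] [0.94 0.06 0.02] 0.0901
0.085 [-2.3  4.7 15.1] [0.83 0.51 0.03] 0.089
t9 x -45 -25 y ext -152.2 149.4
t9 x -10 10 y ext -179.1 160.1
t9 x 25 45 y ext -159.2 149.8
t9 y -145 -110 x ext -49.8 53.4
t9 y 110 145 x ext -50.3 52.1
```

Run:
```python
from h import *
st(); im=snap('side','s9'); f=im['frame'][110:300,240:400]; g=cv2.imread('pics/t9.png')[180:260,210:380]
cv2.imwrite('pics/s9b.png',np.hstack([cv2.resize(f,(480,570),interpolation=cv2.INTER_CUBIC)]))
cv2.imwrite('pics/t9b.png',cv2.resize(g,(765,360),interpolation=cv2.INTER_CUBIC))
a=cv2.resize(f,(310,368),interpolation=cv2.INTER_CUBIC); b=np.zeros((368,490,3),np.uint8); b[:230]=cv2.resize(g,(490,230),interpolation=cv2.INTER_CUBIC)
cv2.imwrite('pics/s9c.png',np.hstack([a,b]))
```

```text
t 69.27 p [0.5927 0.0214 0.089 ] F [-1.9  4.6 12.4] gap 0.0154
```

View pics/s9c.png

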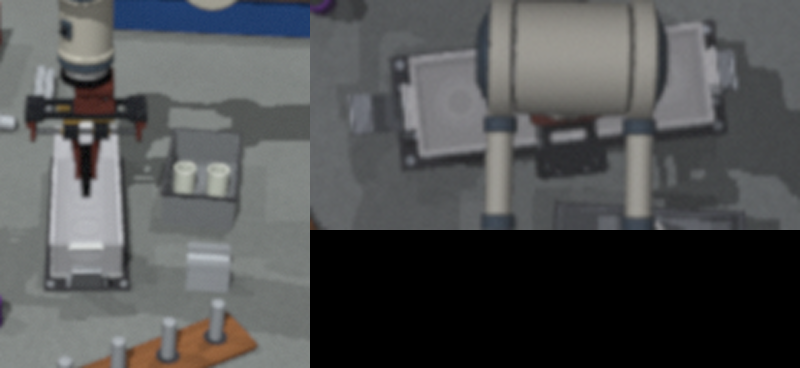

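The cover is round the block with its right tab resting on the catch nose. I release it and press the right end, then the left.

```bash
cat >> h.py <<'E'
def press(xy,z0,zmin,fmax,ori=None):
    f0=state()['ft_force'][2]; log=[]
    z=z0
    while z>zmin:
        down(xy,z,.03); s=state(); f=s['ft_force'][2]-f0; log.append((round(s['ee_pos'][2]*1e3,1),round(f,1)))
        if f>fmax: break
        z-=.0015
    print(log)
E
python3 - <<'E'
from h import *
gripper_open(); up(.14); hold(.2); close(); st('released'); 
for y in(-.115,.115):
    t=dp(-.001,y); go(t,.14,DTH); down(t,.092); hold(.1); press(t,.088,.068,28); up(.14); st()
p=dp(0,0)-ex*.2; go(dp(-.15,-.05),.25,DTH)
covmeas('t10',.067); snap('side','s10')
g=cv2.imread('pics/t10.png')[180:260,210:380]; f=cv2.imread('pics/s10.png')[110:300,240:400]
a=cv2.resize(f,(310,368),interpolation=cv2.INTER_CUBIC); b=np.zeros((368,490,3),np.uint8); b[:230]=cv2.resize(g,(490,230),interpolation=cv2.INTER_CUBIC)
cv2.imwrite('pics/s10c.png',np.hstack([a,b]))
E
```

```text
released t 72.47 p [0.5911 0.0206 0.14  ] F [1.3 0.5 0.2] gap 0.0004
[(np.float64(88.3), np.float64(-1.0)), (np.float64(86.4), np.float64(-0.1)), (np.float64(85.2), np.float64(1.5)), (np.float64(84.9), np.float64(6.5)), (np.float64(84.6), np.float64(10.6)), (np.float64(81.8), np.float64(1.9)), (np.float64(77.8), np.float64(-0.3)), (np.float64(76.8), np.float64(0.1)), (np.float64(75.8), np.float64(-0.0)), (np.float64(75.4), np.float64(5.8)), (np.float64(75.3), np.float64(11.6)), (np.float64(75.3), np.float64(17.2)), (np.float64(75.2), np.float64(22.6)), (np.float64(75.2), np.float64(28.4))]
 t 77.62 p [ 0.6056 -0.0967  0.1391] F [-0.4 -0.2 -0.5] gap 0.0003
[(np.float64(88.3), np.float64(-1.1)), (np.float64(86.4), np.float64(-0.9)), (np.float64(84.8), np.float64(-1.4)), (np.float64(83.3), np.float64(-1.0)), (np.float64(81.8), np.float64(-1.7)), (np.float64(80.3), np.float64(-0.9)), (np.float64(78.8), np.float64(-1.3)), (np.float64(77.4), np.float64(-1.0)), (np.float64(75.8), np.float64(-1.5)), (np.float64(75.4), np.float64(4.4)), (np.float64(75.3), np.float64(9.8)), (np.float64(75.2), np.float64(15.8)), (np.float64(75.2), np.float64(22.5)), (np.float64(75.2), np.float64(27.6))]
 t 83.14 p [0.5792 0.132  0.1391] F [ 0.6  0.4 -0.5] gap 0.0003
t10 x -45 -25 y ext -149.1 152.5
t10 x -10 10 y ext -162.6 163.3
t10 x 25 45 y ext -148.8 151.9
t10 y -145 -110 x ext -52.2 53.4
t10 y 110 145 x ext -50.2 52.7
```

View pics/s10c.png

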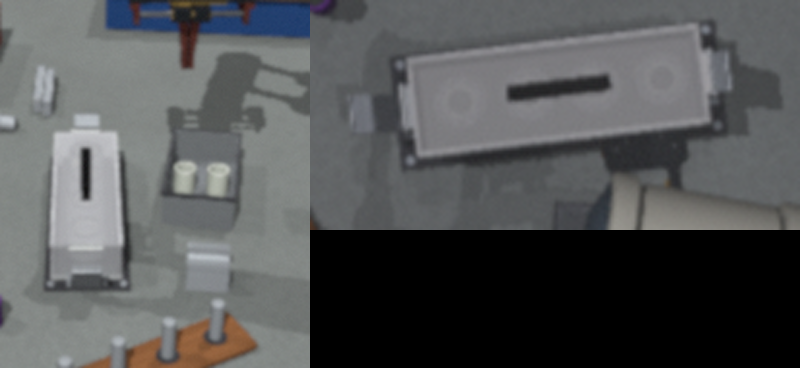

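The cover is seated at both ends (top at 67.2 mm) and the right catch snapped (force dropped after 10.6 N). The left catch is still out at (360,112), so I push it in.

Run:
```python
from h import *
go(dp(0,.262),.2,DTH); t=dp(0,.262); down(t,.056); hold(.2); f0=state()['ft_force']; log=[]
for y in np.arange(.245,.179,-.003):
    p=dp(0,y); move_l([*p,.056],.04); s=state(); f=(s['ft_force']-f0)[:2]@ey; log.append((round(float((s['ee_pos'][:2]-D)@ey)*1e3,1),round(float(f),1)))
    if f>25: break
print(log); p=dp(0,.262); move_l([*p,.056],.15); up(.2)
go(dp(-.15,-.05),.25,DTH); st(); covmeas('t11',.067); snap('side','s11')
from fit import *
im=np.load('pics/t11.npz');P=cloud(med(im))
for n,b in(('L',(.5,.65,.165,.26)),('R',(.5,.7,-.2,-.13))): 
    m=msk(P,.075,.11,b); q=pl(im,m,.085)-D; print(n,len(q),np.round((q@ey).min()*1e3),np.round((q@ey).max()*1e3))
g=cv2.imread('pics/t11.png')[180:260,210:380]; f=cv2.imread('pics/s11.png')[110:300,240:400]
a=cv2.resize(f,(310,368),interpolation=cv2.INTER_CUBIC); b=np.zeros((368,490,3),np.uint8); b[:230]=cv2.resize(g,(490,230),interpolation=cv2.INTER_CUBIC)
cv2.imwrite('pics/s11c.png',np.hstack([a,b]))
```

```text
[(244.7, 0.7), (241.9, 0.7), (238.9, 0.4), (235.8, 1.2), (232.8, 1.0), (229.8, 0.9), (228.7, 6.5), (227.0, 10.3), (224.6, 12.4), (220.4, 7.6), (215.7, 3.9), (211.3, 2.0), (208.3, 1.1), (205.7, 0.3), (202.8, 1.4), (199.8, 0.4), (196.8, 1.2), (193.8, 0.3), (190.8, 0.8), (187.8, 1.2), (184.8, 1.3), (184.7, 10.0)]
 t 95.53 p [ 0.4501 -0.0485  0.2496] F [0.3 0.1 0.3] gap 0.0005
t11 x -45 -25 y ext -149.1 152.5
t11 x -10 10 y ext -163.8 161.6
t11 x 25 45 y ext -148.8 151.9
t11 y -145 -110 x ext -52.2 53.4
t11 y 110 145 x ext -50.2 52.7
L 62 157.0 172.0
R 68 -172.0 -157.0
```

View pics/s11c.png

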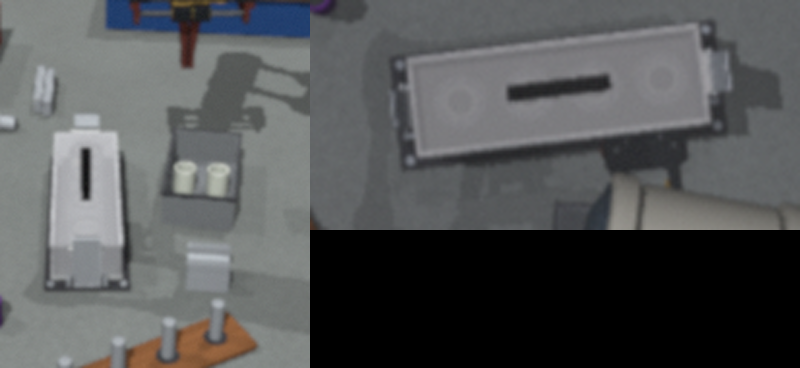

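Both catches now lie symmetric at 157–172 mm from the middle, i.e. swung in. Next, the tug.

Run:
```python
from h import *
t=dp(-.001,.004); go(t,.16,DTH); gripper_open(); down(t,.11); down(t,.083,.08); f0=state()['ft_force'][2]; close(); st('closed'); hold(.2)
z=state()['ee_pos'][2]; z0=z; log=[]
while z<z0+.02:
    z+=.001; down(t,z,.02); s=state(); f=s['ft_force'][2]-f0; log.append((round(float(s['ee_pos'][2])*1e3,1),round(float(f),1),round(float(s['moment'][0]),2),round(s['finger_gap'],4)))
    if f<-20: break
print(log)
for i in range(4): hold(.25); st('pull')
covmeas('t12',.069)
down(t,z0,.03); hold(.2); st('back'); gripper_open(); up(.16); go(dp(-.15,-.05),.25,DTH); hold(.5); st()
covmeas('t13',.067); snap('side','s13')
from fit import *
im=np.load('pics/t13.npz');P=cloud(med(im))
for n,b in(('L',(.5,.65,.165,.26)),('R',(.5,.7,-.2,-.13))): 
    m=msk(P,.075,.11,b); q=pl(im,m,.085)-D; print(n,len(q),np.round((q@ey).min()*1e3),np.round((q@ey).max()*1e3))
for y in(-.12,-.08,.08,.12):
    q=P.reshape(-1,3); d=q[:,:2]-dp(0,y); k=(abs(d@ey)<.015)&(abs(d@ex)<.045); print(y,np.median(q[k,2]).round(4))
cv2.imwrite('pics/s13c.png',cv2.resize(cv2.imread('pics/s13.png'),(800,600)))
```

```text
closed t 99.83 p [0.5917 0.0217 0.083 ] F [ 1.4  0.6 -0.4] gap 0.0157
[(83.4, -2.9, -0.01, 0.0158), (84.9, -2.7, -0.07, 0.016), (85.2, -7.2, 0.0, 0.0158), (85.3, -14.8, -0.02, 0.0154), (85.3, -17.9, -0.07, 0.0154), (85.4, -22.3, -0.08, 0.0157)]
pull t 101.78 p [0.5914 0.0217 0.0854] F [  9.7  -0.7 -23.4] gap 0.0158
pull t 102.03 p [0.5914 0.0217 0.0854] F [  9.8  -0.1 -22.7] gap 0.0158
pull t 102.28 p [0.5914 0.0217 0.0853] F [ 10.1   0.7 -22.6] gap 0.0158
pull t 102.53 p [0.5914 0.0217 0.0854] F [  8.6  -0.2 -22.9] gap 0.0155
t12 x -45 -25 y ext -149.2 152.7
t12 x -10 10 y ext -162.7 163.8
t12 x 25 45 y ext -149.2 152.7
t12 y -145 -110 x ext -50.7 55.2
t12 y 110 145 x ext -51.2 51.8
back t 103.13 p [0.5919 0.0217 0.0838] F [ 0.8 -0.2 -2.4] gap 0.0159
 t 106.11 p [ 0.45   -0.0489  0.2498] F [ 0.1 -0.3 -0.1] gap 0.0878
t13 x -45 -25 y ext -149.1 152.5
t13 x -10 10 y ext -162.3 161.3
t13 x 25 45 y ext -149.2 151.9
t13 y -145 -110 x ext -52.6 52.7
t13 y 110 145 x ext -50.5 52.4
L 56 158.0 172.0
R 69 -172.0 -156.0
-0.12 0.0668
-0.08 0.0664
0.08 0.0665
0.12 0.0663
```

View pics/s13c.png

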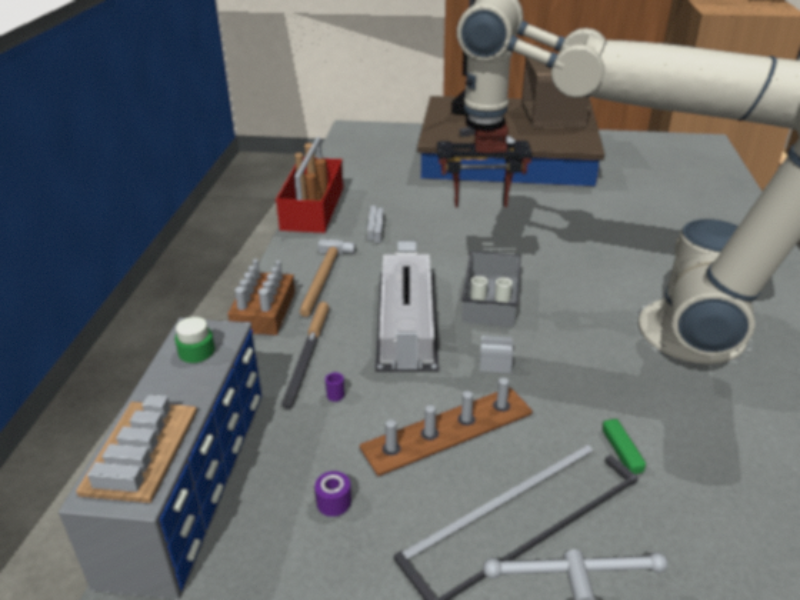

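```bash
python3 -c "
from h import *
job_done()"
```

```text
the job is handed in; nothing more can be done
```

The dispenser is refilled and its cover is on and latched at both ends. I handed the job in after about 106 s of robot time, and no verdict came back.

- **Cores and coils:** Both spent cores stand in the scrap bin. All four coils lie flat in their own recesses, with tops at about 58.5 mm. Measured offsets were up to 2.9 mm along the row, inside the 7 mm limit.
- **Cover and catches:** Pressing the right end snapped its catch, with the force peaking at 10.6 N. The left catch had been left swung out, so I pushed it in from outside (peak 12.4 N) and it snapped over the tab.
- **Tug:** I pulled the handle upwards with about 22 N for 1 s. The cover rose only its 2 mm of play, with almost no tipping moment, so both ends held.
- **Last look:** The cover top was level within 0.5 mm, and both catches were in at 156–172 mm from the middle. In the final picture, the tools and purple look-alikes appeared undisturbed; I did not measure them.

One check disagreed: while hanging, the cover appeared 2 to 3.4 mm off in the camera compared with the arm's own position. I shifted it to match the camera, and it went on over the block. The tug also showed about 9 N of sideways force, probably from the cover taking up its side play. I saw no sign of the grip slackening or of the cover being knocked.

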